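# Set the label stop and register a gift box against it

### The arm

A 7-joint arm with a two-finger parallel gripper is mounted at the origin on the work surface. World frame = base frame: x ahead of the robot, y to its left, z up, the work surface at z = 0. Lengths are in m, angles in degrees, forces in N, time in s.
With the tool pointing down it reaches from about 0.35 to 0.775 m from the base axis. Payload 3.1 kg.
Tool frame: the origin (TCP) lies on the centre line of the jaws, within the pads' length; the fingertips stand 14 mm ahead of it and the grasp point (between the pads) lies 5 mm behind it; z points along the fingers, y is the line along which they close (so a half turn about z gives the same grasp; the last joint's range is limited). The gripper opens to 85 mm and grips with 20 to 120 N. Pads are 22 mm wide; open, the fingers measure 114 mm over their backs; the gripper's body (76 mm by 85 mm) begins 54 mm behind the grasp point. The pads swing forward as they close: fully open they stand 13 mm farther back than shut.
Start: joints at [70.72, 17.813, 0.802, 86.603, -0.252, 75.585, -1.558], TCP at [0.16, -0.526, 0.245] pointing down, gripper open.
Joint ranges: [-154.91, 154.91], [-16.99, 109.72], [-72.82, 74.43], [7.12, 147.25], [-82.49, 262.49], [11.32, 116.49], [-174.64, 174.64]. Speed limits (degrees/s): [159.86, 159.86, 180, 180, 180, 180, 180].

### API

Orientations are given as [roll, pitch, yaw] about the fixed x, y, z axes, in that order (R = Rz(yaw) Ry(pitch) Rx(roll)).
In Python, from rig import telemetry, capture, camera_model, ticket gives the robot as it stands.
- The arm moves only by the tool send_rows, never from a script. Its argument "moves" is one flat list of numbers, 7 for each row, row after row: the shift along the tool's x, y, z in units of 15 cm (1.0 is 15 cm), then the turn, a rotation vector about the tool's x, y, z in units of 90 degrees (1.0 is 90 degrees), then the opening, from -1 (shut) to 1 (fully open). A call has 1 to 5 rows; each row shifts and turns the commanded pose from where the row before left it, along the tool's axes as they then stand; what a row does not reach is not made up. A row lasts 1/10 s, in which the tool goes at most 50 mm and 8.59 degrees, less where a joint would pass 70% of its speed; a pose out of reach is approached as far as the arm can. A call with a number of a shift or a turn outside -1 to 1 is refused whole. A call with a gripper value outside its range is refused whole. The fingers move at their own pace and stop on an object; "grip_force" is the grip in N (left out, the last holds). Time passes only in rows, so rows that do not move let the fingers close. It gives the time, the measured TCP pose, the force, the opening and the grip force at its end, in the units of the state.
- telemetry.get_obs(): the state, without advancing time (a new reading comes with each control period).
- capture(name): name is "scene" or "side" or "wrist"; returns (picture, depth): 480x640x3 uint8, blue, green, red; 480x640 float32, m along the optical axis (not along the pixel's ray), 0 where there is no reading.
- camera_model(name): a dict with "fovy" (degrees; the focal length in pixels is half the picture's height over the tangent of half this angle, whatever the lens; pixels are square), "cx", "cy" (the principal point, pixels), "world_from_camera" (4x4, takes a point from camera to world coordinates); the wrist camera has in their place "mount" (4x4, takes a point from camera to tool coordinates, whose origin is the TCP and whose axes are the flange's). Camera axes: x right, y up, looking along -z (the intrinsics and any distortion apply to the point x, -y, -z); pixel columns grow to the right and rows downward; lengths in m; the calibration is good to about 2 mm. A picture is of the moment at which its call begins: read the wrist's pose just before it. camera_model takes no time and is no camera call.
- ticket.finish_job(): hands the job in; it is judged then, once.
The state is a dict: "time_s": time; "joint_pos": joint angles; "dq": joint speeds; "joint_efforts": joint torques, N m; "tool_pos": TCP position; "tcp_rot": TCP orientation; "force": force on the tool from outside, world axes, zero at the start; "moment": the same for the moment, N m; "opening": finger opening in m; "finger_force": force on a finger pad.
Only numpy, scipy, OpenCV 4.12 (cv2) and the standard library are available. Lean on these libraries where they do the work, as an engineer would, in place of code of your own. Each camera call takes 0.05 s, during which the arm holds its last target. There are 200 camera calls.

### The job

First unclip the lane divider from the fence of the labelling lane (a spring catch holds it, pull it straight up) and put it in the grey tray. Then flip the hinged stop on the label dispenser's side fully down across the lane, leaving the other stop up, and then push the gift box along the lane until it sits square against that lowered stop. Leave the ribbon spools and the jar where they are.

Things in the scene. Friction and masses are not known exactly. Their poses are not given: they have to be found in the camera images.
- lane: Fixed straight metal lane, 470 mm long. Origin on the table (z = 0); x across the lane, away from the robot; y along it, to the robot's left. Bed 8 mm thick. Fence on the robot's side: x = -75 to -65 mm, 50 mm high; kerb on the far side: x = 45 to 53 mm, 18 mm high; clear width 110 mm, middle at x = -10 mm. Two identical hinged stops on the fence at y = 190 and -190 mm.
- catch_left_top (a point): Top of the left of two fixed spring catches behind the fence (lane x = -130 to -85 mm, 44 mm wide, 41 mm high), at lane x = -118, y = 115 mm; its twin is at y = -115 mm. Its sprung roller presses on the bead of the divider's outer leg.
- stop_left (a joint): Hinge of the left stop, rad. 0: up, leaning 0.25 rad back to the robot; 0.25: upright; 1.82 (limit): fully down, level across the lane. Starts at 0 to 0.3. Turns about lane y. Stiff (0.09 Nm): stays wherever it is left, so it must be pushed all the way, 1 to 2 N near the tip: from the robot's side over the lane, then down on its back until it stops.
- stop_right (a joint): The same for the identical right stop, at lane y = -190 mm.
- stop_left_hinge (a point): Middle of the left stop's hinge axis: lane x = -70, y = 190, z = 72 mm, between cheeks 52 mm wide overall and 80 mm high. The stop is a metal arm 104 mm long, 32 mm wide along the lane, 6 mm thick; when down its back (top) is at z = 78 mm.
- stop_right_hinge (a point): The same for the right stop: lane x = -70, y = -190, z = 72 mm.
- stop_left_tip (a point): Free end of the left stop's arm, 104 mm from the hinge, on its lane-side face. Under the arm's middle line is a blade 8 mm thick, 23 to 101 mm from the hinge, 44 mm deep. With the stop down the blade hangs across the lane, lower edge at z = 28 mm, the face that meets the box at lane y = 186 mm.
- stop_right_tip (a point): The same for the right stop; the face that meets the box is at lane y = -186 mm.
- divider: Loose grey plastic lane divider, 160 g, at the start clipped over the fence on the dispenser's side, blocking the lane. Origin on its underside; axes as the lane's; starts at lane x = 0, y = 115 or -115, z = 8 mm. Wall 12 mm thick, x = -58 to 36 mm, 48 mm high, on a foot 36 mm wide. Saddle over the fence: x = -88 to -58 mm, 36 mm wide, z = 12 to 54 mm.
- divider_tab (a point): Middle of the divider's upright grip tab, 78 mm above its underside, 70 mm to -x of its origin: tab 12 mm thick (x), 44 mm wide (y), from z = 54 to 102 mm above the underside. A straight pull up of about 7 to 13 N frees the divider from the catch; it is clear of the fence after 36 mm.
- giftbox: Closed cardboard gift box lying loose in the lane near its middle, 0.3 to 0.65 kg, 96 mm (x, across the lane) by 90 mm (y, along it) by 50 mm high, too large to grasp. Origin at the centre of its underside. Against the lowered stop its centre is at lane y = 141 mm (left) or -141 mm (right).
- dispenser: Fixed label dispenser on the table beyond the kerb: grey base 90 x 100 mm with a white label roll 72 mm in diameter, 106 mm high in all. Origin under its centre, at lane x = 125 mm, y = 115 or -115 mm: the stop on this side is the one to use. A card stand (90 x 100 mm, 66 mm high) stands at the other place.
- tray: Fixed open grey tray on the table past one end of the lane, 280 (x) x 160 (y) x 50 mm high, walls and floor 5 mm. Origin at the centre of its underside. A ribbon spool lies in its far (+x) part; the near part is free. A weighing scale (220 x 150 mm, 47 mm high) stands past the other end of the lane.
- spool: Bystander: ribbon spool lying flat, 72 mm diameter, 30 mm high, on the robot's side of the fence. Origin at the centre of its underside.
- tray_spool: Bystander: ribbon spool lying flat in the tray, 66 mm diameter, 26 mm high, centred about 95 mm to +x of the tray's centre. Origin at the centre of its underside.
- jar: Bystander: jar, 64 mm diameter, 90 mm high, beyond the kerb between dispenser and card stand. Origin under its centre.
Things that resemble listed ones, but are neither listed nor needed, are in the scene too. Leave any red look-alike of the dispenser alone. Leave any green look-alike of the giftbox alone.

How it is judged:
By the outcome, as a careful person would: the job done as asked, in the order asked, and still so for the second after the job is handed in, with the robot touching nothing.
It also fails if it takes over 67 s, if anything falls off the work surface, if the arm or the gripper's body presses on something with over 40 N, if the wrist force passes 120 N, or if a joint passes its speed limit or range.

## Working session

There is one attempt and no reset: what is moved stays moved. The work goes in short steps, Python scripts to look and compute and a tool call to move; the robot and the scene stay as the last step left them, time stands still between calls to the robot, and variables do not carry over. Pictures are saved under pics/ and viewed, at most 10 in all, crops included, and the job is handed in when it is done.

Besides the shell and the picture viewer there is one more tool, called by a JSON object that holds its "api" and its "payload". send_rows: Moves the arm, as the interface text tells. Shifts and turns lie within -1 to 1; 1 stands for 15 cm of shift or 90 degrees of turn. Its arguments: {"type":"object","properties":{"moves":{"type":"array"},"grip_force":{"type":"number"}},"required":["moves"]}

```bash
ls; mkdir -p pics; cat > h.py <<'E'
import numpy as np, cv2
from rig import telemetry, capture, camera_model, ticket
from scipy.spatial.transform import Rotation as R
def wfc(name,obs=None):
    m=camera_model(name)
    if name!="wrist": return m,np.array(m["world_from_camera"])
    T=np.eye(4);T[:3,:3]=R.from_euler('xyz',obs["tcp_rot"],degrees=True).as_matrix();T[:3,3]=obs["tool_pos"]
    return m,T@np.array(m["mount"])
def ray(m,T,u,v):
    f=240/np.tan(np.radians(m["fovy"])/2)
    d=np.array([(u-m["cx"])/f,-(v-m["cy"])/f,-1.0]); return T[:3,3],T[:3,:3]@d
def onplane(m,T,u,v,z):
    o,d=ray(m,T,u,v); return o+d*(z-o[2])/d[2]
def cloud(m,T,D):
    v,u=np.mgrid[0:480,0:640]; f=240/np.tan(np.radians(m["fovy"])/2)
    P=np.stack([(u-m["cx"])/f,-(v-m["cy"])/f,-np.ones_like(u,float)],-1)*D[...,None]
    return P@T[:3,:3].T+T[:3,3]
E
python3 - <<'E'
from h import *
o=telemetry.get_obs();print(o)
for n in("scene","side"):
    p,d=capture(n);cv2.imwrite(f"pics/{n}0.png",p);np.save(f"{n}0.npy",d);print(n,{k:(np.round(v,3).tolist() if not isinstance(v,str) else v) for k,v in camera_model(n).items()},(d>0).mean())
print(camera_model("wrist"))
E
```

```text
pics
{'time_s': 0.0, 'joint_pos': array([70.72022132, 17.86242324,  0.80120015, 86.69351167, -0.25169792,
       75.58509035, -1.56162382]), 'dq': array([-0.01137146,  0.01146804, -0.01929454,  0.00285212, -0.06492369,
        0.03517203,  0.02289537]), 'joint_efforts': array([ 2.86316549e-05, -3.79916167e+01,  1.46007640e-01, -2.30588579e+01,
        1.22297756e-02,  1.34063538e-02,  7.17159963e-06]), 'tool_pos': array([ 0.15960583, -0.52558629,  0.24419106]), 'tcp_rot': array([-1.79860857e+02,  5.91996568e-03,  1.68923250e+01]), 'force': array([ 0.06883832, -0.48996177,  0.16449576]), 'moment': array([0.06253682, 0.05355197, 0.03303368]), 'finger_force': 0.0, 'opening': 0.0851690788332076}
scene {'fovy': 56.372, 'cx': 318.482, 'cy': 241.705, 'world_from_camera': [[0.765, -0.347, 0.542, 1.103], [0.644, 0.407, -0.648, -0.681], [0.004, 0.845, 0.535, 0.712], [0.0, 0.0, 0.0, 1.0]]} 0.9959765625
side {'fovy': 47.631, 'cx': 325.796, 'cy': 236.949, 'world_from_camera': [[-0.989, 0.079, -0.129, 0.377], [-0.151, -0.551, 0.82, 1.015], [-0.006, 0.83, 0.557, 0.826], [0.0, 0.0, 0.0, 1.0]]} 0.9958561197916667
{'fovy': 69.60738459714678, 'cx': 320.0756281587974, 'cy': 232.47343149704804, 'mount': array([[-1.89198065e-04,  9.54380555e-01,  2.98592901e-01,
         7.57882624e-02],
       [ 9.99999982e-01,  1.77061814e-04,  6.76965511e-05,
        -5.06765655e-04],
       [ 1.17388716e-05,  2.98592908e-01, -9.54380571e-01,
        -1.28968582e-01],
       [ 0.00000000e+00,  0.00000000e+00,  0.00000000e+00,
         1.00000000e+00]])}
```

View pics/scene0.png

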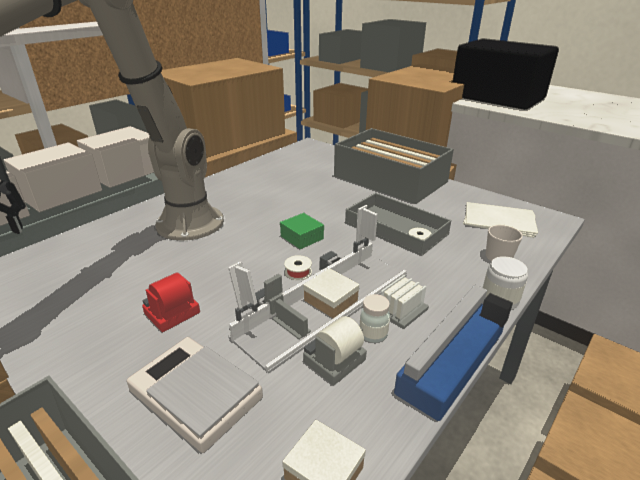

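View pics/side0.png

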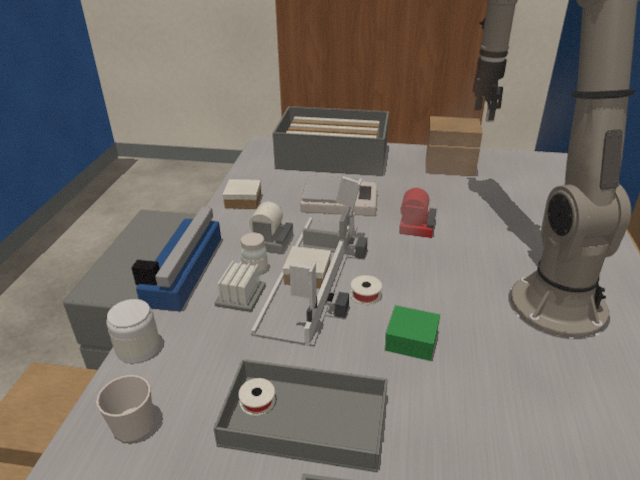

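The scene view shows the real dispenser (grey base, white roll) at (335,345), the red look-alike at (170,300), and the divider at (287,312). The box is at (331,292), with a green look-alike at (302,230). The tray is at (398,222) and the stops are at (242,288) and (366,228). The dispenser is on the scale's side, which is world -y. I'll build a top-down height map for measuring.

```bash
cat > m.py <<'E'
from h import *
Ps=[];Cs=[]
for n in("scene","side"):
    m,T=wfc(n);P=cloud(m,T,np.load(f"{n}0.npy")).reshape(-1,3);Ps.append(P);Cs.append(cv2.imread(f"pics/{n}0.png").reshape(-1,3))
    k=(P[:,0]>0.2)&(P[:,0]<.8)&(abs(P[:,1])<.5)&(abs(P[:,2])<.006); print(n,"table z",np.median(P[k,2]))
P=np.concatenate(Ps);C=np.concatenate(Cs);np.save("P.npy",P);np.save("C.npy",C)
# map: x 0.2..0.8 up, y +0.5..-0.5 left->right, 1.25 mm/px
k=(P[:,0]>.25)&(P[:,0]<.8)&(abs(P[:,1])<.5)&(P[:,2]<.25)&(P[:,2]>-.02)
Q=P[k];q=C[k];o=np.argsort(Q[:,2]);Q=Q[o];q=q[o]
r=((.8-Q[:,0])/.00125).astype(int);c=((.5-Q[:,1])/.00125).astype(int)
H=np.zeros((442,802),np.float32);I=np.zeros((442,802,3),np.uint8)
np.maximum.at(H,(r,c),Q[:,2]*1000)
h8=np.clip(H*2.2,0,255).astype(np.uint8); I=cv2.applyColorMap(cv2.dilate(h8,np.ones((3,3))),cv2.COLORMAP_JET)
for i in range(0,800,80): cv2.putText(I,f"{.5-i*.00125:.1f}",(i,10),0,.35,(255,255,255))
for i in range(0,442,80): cv2.putText(I,f"{.8-i*.00125:.1f}",(0,i+4),0,.35,(255,255,255))
cv2.imwrite("pics/map.png",I[:, :800])
E
python3 m.py
```

```text
scene table z 0.0008962048330459216
side table z 0.0014929700269783464
```

View pics/map.png

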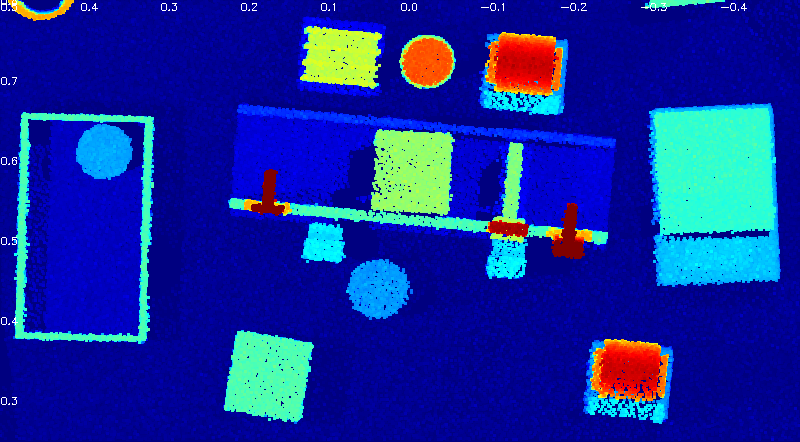

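The map shows the lane tilted about 5° clockwise, with the box at (412,172), the divider at (513,190) and its tab at (508,228). The right stop is at (568,230) and the tray at (85,230). Next I'll fit numbers to these.

```bash
cat > f.py <<'E'
from h import *
P=np.load("P.npy");C=np.load("C.npy")
P=P-[0,0,.001]
def sel(x0,x1,y0,y1,z0,z1): return P[(P[:,0]>x0)&(P[:,0]<x1)&(P[:,1]>y0)&(P[:,1]<y1)&(P[:,2]>z0)&(P[:,2]<z1)]
F=sel(.48,.57,-.26,.24,.0475,.0525)
# robust line fit fence top
F=F[(np.abs(F[:,1]+.14)>.04)]
for _ in range(6):
    a,b=np.polyfit(F[:,1],F[:,0],1);r=F[:,0]-a*F[:,1]-b;F=F[abs(r)<.0065]
yaw=-np.arctan(a);print("fence yaw",np.degrees(yaw),len(F))
K=sel(.58,.68,-.28,.24,.0155,.021)
for _ in range(6):
    a2,b2=np.polyfit(K[:,1],K[:,0],1);r=K[:,0]-a2*K[:,1]-b2;K=K[abs(r)<.006]
print("kerb yaw",np.degrees(-np.arctan(a2)),len(K))
yaw=(yaw-np.arctan(a2))/2
c,s=np.cos(yaw),np.sin(yaw);Rm=np.array([[c,-s],[s,c]])
kx=lambda Q:Q[:,:2]@Rm
f=kx(F);k=kx(K)
print("fence x pct",np.percentile(f[:,0],[3,97]),"kerb",np.percentile(k[:,0],[3,97]),"y ends f",np.percentile(f[:,1],[.3,99.7]),f[:,1].min(),f[:,1].max(),"k",np.percentile(k[:,1],[.3,99.7]))
x0=((f[:,0].min()+f[:,0].max())/2+.070 + (k[:,0].min()+k[:,0].max())/2-.049)/2
print("sep",(k[:,0].min()+k[:,0].max())/2-(f[:,0].min()+f[:,0].max())/2,"expect .119")
B=sel(.45,.7,-.3,.3,.004,.0105);b=kx(B);b=b[(b[:,0]-x0>-.06)&(b[:,0]-x0<.04)]
print("bed y",np.percentile(b[:,1],[.5,99.5]))
y0=np.mean(np.percentile(np.r_[k[:,1]],[.3,99.7]))
o=Rm@[x0,y0];print("lane origin",o,"yaw",np.degrees(yaw))
np.save("lane.npy",[o[0],o[1],yaw])
L=P.copy();L[:,:2]=(P[:,:2]-o)@Rm
def ls(x0,x1,y0,y1,z0,z1):
    return L[(L[:,0]>x0)&(L[:,0]<x1)&(L[:,1]>y0)&(L[:,1]<y1)&(L[:,2]>z0)&(L[:,2]<z1)]
def rep(n,q): print(n,len(q),"lo",np.round(np.percentile(q,1,axis=0)*1e3,1),"hi",np.round(np.percentile(q,99,axis=0)*1e3,1))
rep("box top",ls(-.063,.05,-.07,.07,.052,.064))
q=ls(-.063,.05,-.07,.07,.055,.061);print(cv2.minAreaRect((q[:,:2]*1e3).astype(np.float32)))
rep("tab top",ls(-.1,-.04,-.15,-.08,.104,.113))
rep("wall top",ls(-.05,.05,-.15,-.08,.05,.06))
for n,yy in(("L",.19),("R",-.19)):
    q=ls(-.16,.06,yy-.02,yy+.02,.085,.3);rep("stop"+n,q);t=q[q[:,2]>q[:,2].max()-.01];rep(" tip",t)
    for z in(.1,.12,.14,.16): rep(f"  z{z}",q[abs(q[:,2]-z)<.004])
rep("catchL",ls(-.16,-.08,.08,.15,.03,.045));rep("catchR",ls(-.16,-.08,-.15,-.08,.03,.045))
q=sel(.33,.7,.3,.5,.044,.055);t=cv2.minAreaRect((q[:,:2]*1e3).astype(np.float32));print("tray",t)
rep("spool",ls(-.22,-.08,-.03,.08,.024,.034))
E
python3 f.py
```

```text
fence yaw -5.1851403964862675 689
kerb yaw -5.167610507280172 739
fence x pct [0.51935465 0.52941654] kerb [0.63832114 0.64645884] y ends f [-0.20969306  0.25848368] -0.21141024575642778 0.2596429463135923 k [-0.21005745  0.25910483]
sep 0.11725128569019005 expect .119
bed y [-0.21042109  0.26032223]
lane origin [ 0.59359345 -0.02915035] yaw -5.17637545188322
box top 1881 lo [-58.6 -33.4  53. ] hi [38.8 58.6 62. ]
((-10.596427917480469, 12.006595611572266), (101.9133071899414, 98.06295776367188), 2.3372554779052734)
tab top 150 lo [ -76.5 -136.   104.4] hi [-63.4 -91.7 112. ]
wall top 350 lo [ -49.2 -121.7   50.2] hi [  35.4 -105.7   59.5]
stopL 1474 lo [-75.6 173.5  88.6] hi [-25.3 205.9 176.8]
 tip 201 lo [-75.6 173.1 169.4] hi [-25.9 206.1 178.5]
  z0.1 120 lo [-75.  173.2  96.3] hi [-26.5 204.3 103.8]
  z0.12 140 lo [-74.8 174.6 116.1] hi [-25.3 205.4 123.9]
  z0.14 132 lo [-75.8 175.4 136.1] hi [-25.6 205.9 143.8]
  z0.16 130 lo [-77.4 173.9 156.1] hi [-25.1 205.9 163.9]
stopR 1340 lo [ -96.  -205.9   87.2] hi [ -34.8 -173.6  179. ]
 tip 161 lo [ -97.7 -205.5  171.3] hi [ -47.  -175.   180.8]
  z0.1 69 lo [ -80.6 -206.4   96.9] hi [ -39.4 -175.9  103.8]
  z0.12 121 lo [ -85.8 -205.6  116.1] hi [ -34.2 -175.3  123.9]
  z0.14 130 lo [ -90.9 -205.6  136.2] hi [ -40.2 -175.2  143.8]
  z0.16 125 lo [ -95.9 -205.5  156.2] hi [ -44.8 -174.5  163.9]
catchL 483 lo [-128.8   92.2   30.5] hi [-85.8 137.2  43.5]
catchR 338 lo [-129.6 -136.9   30.7] hi [-81.9 -92.9  44.1]
tray ((515.109130859375, 394.3658447265625), (167.68092346191406, 281.581298828125), 88.40945434570312)
spool 848 lo [-193.     7.2   26.7] hi [-125.6   76.2   33.6]
```

```bash
cat > plan.py <<'E'
from h import *
import sys
ox,oy,yw=np.load("lane.npy")
def l2w(x,y): c,s=np.cos(yw),np.sin(yw); return np.array([ox+c*x-s*y,oy+s*x+c*y])
def w2l(x,y): c,s=np.cos(yw),np.sin(yw); d=np.array([x-ox,y-oy]); return np.array([c*d[0]+s*d[1],-s*d[0]+c*d[1]])
def plan(pos,rpy,n,pos0=None,rpy0=None):
    o=telemetry.get_obs(); p=np.array(o["tool_pos"] if pos0 is None else pos0); r=R.from_euler('xyz',o["tcp_rot"] if rpy0 is None else rpy0,degrees=True)
    r1=R.from_euler('xyz',rpy,degrees=True); rv=(r.inv()*r1).as_rotvec(); dp=np.array(pos)-p
    for i in range(n):
        s=r.inv().apply(dp/n)/.15; t=rv/n/(np.pi/2)
        print(i,np.round(np.r_[s,t],3).tolist()); r=r*R.from_rotvec(rv/n)
def where():
    o=telemetry.get_obs();p=o["tool_pos"];print("t",round(o["time_s"],2),"w",np.round(p,4),"lane",np.round(w2l(p[0],p[1])*1e3,1),"rpy",np.round(o["tcp_rot"],2),"F",np.round(o["force"],2),"open",round(o["opening"],4))
E
python3 - <<'E'
from plan import *
t=l2w(-.070,-.108);print(t)
plan([*t,.25],[180,0,90+np.degrees(yw)],12)
E
```

```text
[ 0.51413496 -0.13039436]
0 [0.252, -0.153, -0.003, -0.0, -0.0, -0.063]
1 [0.266, -0.127, -0.003, -0.0, -0.0, -0.063]
2 [0.277, -0.1, -0.003, -0.0, -0.0, -0.063]
3 [0.286, -0.073, -0.003, -0.0, -0.0, -0.063]
4 [0.292, -0.044, -0.003, -0.0, -0.0, -0.063]
5 [0.295, -0.015, -0.003, -0.0, -0.0, -0.063]
6 [0.295, 0.014, -0.003, -0.0, -0.0, -0.063]
7 [0.292, 0.043, -0.003, -0.0, -0.0, -0.063]
8 [0.286, 0.072, -0.003, -0.0, -0.0, -0.063]
9 [0.278, 0.1, -0.003, -0.0, -0.0, -0.063]
10 [0.266, 0.126, -0.003, -0.0, -0.0, -0.063]
11 [0.253, 0.152, -0.003, -0.0, -0.0, -0.063]
```

Candidates in the scene view:
- **Dispenser:** white roll at (335,345) against red at (170,300). The white one fits because it stands beyond the kerb beside the divider; the red one is the one to leave alone.
- **Box:** cream and brown at (331,292) in the lane. The green one at (302,230) and the cream one at (323,458) are outside the lane.
- **Stops:** (242,288) is on the dispenser's side (-y, right), so it is the one to use. (366,228) stays up.

I'll confirm this in a crop.

```bash
python3 -c "
import cv2
p=cv2.imread('pics/scene0.png')[190:390,130:430];cv2.imwrite('pics/crop.png',cv2.resize(p,None,fx=2.5,fy=2.5,interpolation=cv2.INTER_CUBIC))"
```

```text
(no output)
```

View pics/crop.png

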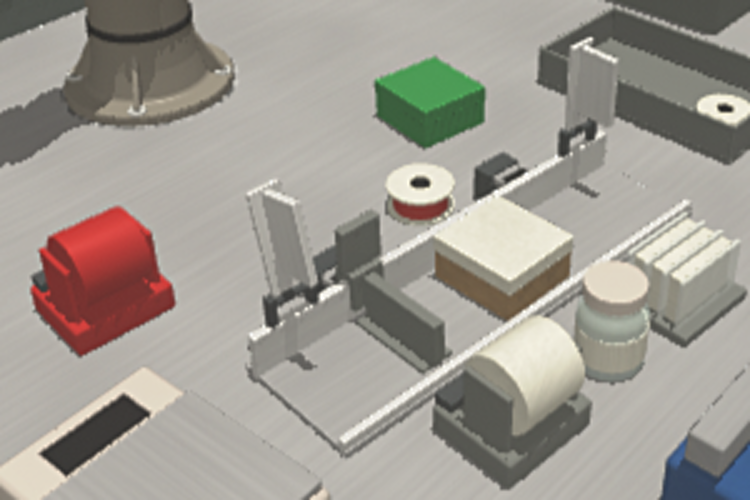

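{"api": "send_rows", "payload": {"moves": [0.252,-0.153,-0.02,0,0,-0.063,1,0.266,-0.127,-0.02,0,0,-0.063,1,0.277,-0.1,-0.003,0,0,-0.063,1,0.286,-0.073,-0.003,0,0,-0.063,1]}}

```text
time_s: 0.5
tool_pos: [0.2786, -0.3929, 0.2519]
tcp_rot: [-180.0, 0.0, 39.8]
force: [0.8, 0.3, 0.6]
opening: 0.0856
finger_force: 0.0
```

{"api": "send_rows", "payload": {"moves": [0.292,-0.044,0,0,0,-0.063,1,0.295,-0.015,0,0,0,-0.063,1,0.295,0.014,0,0,0,-0.063,1,0.292,0.043,0,0,0,-0.063,1]}}

```text
time_s: 0.9
tool_pos: [0.3966, -0.2609, 0.2519]
tcp_rot: [-180.0, 0.0, 62.5]
force: [1.0, -0.2, 0.4]
opening: 0.0853
finger_force: 0.0
```

{"api": "send_rows", "payload": {"moves": [0.286,0.072,0,0,0,-0.063,1,0.278,0.1,0,0,0,-0.063,1,0.266,0.126,0,0,0,-0.063,1,0.253,0.152,0,0,0,-0.063,1,0,0,0,0,0,0,1]}}

```text
time_s: 1.4
tool_pos: [0.5172, -0.1223, 0.2518]
tcp_rot: [179.9, -0.4, 85.7]
force: [0.0, -0.2, -0.2]
opening: 0.0855
finger_force: 0.0
```

```bash
python3 - <<'E'
from plan import *
where()
o=telemetry.get_obs();p,d=capture("wrist");cv2.imwrite("pics/w1.png",p)
m,T=wfc("wrist",o);P=cloud(m,T,d).reshape(-1,3);P=P[d.reshape(-1)>0]
L=P.copy();L[:,:2]=[0,0];c,s=np.cos(yw),np.sin(yw);L[:,:2]=(P[:,:2]-[ox,oy])@np.array([[c,-s],[s,c]])
q=L[(L[:,2]>.1)&(L[:,2]<.116)&(abs(L[:,0]+.07)<.04)&(abs(L[:,1]+.115)<.04)]
print(len(q),np.percentile(q,[2,98],axis=0)*1e3)
E
```

```text
t 1.4 w [ 0.5172 -0.1223  0.2518] lane [-67.7 -99.7] rpy [179.9   -0.38  85.71] F [ 0.01 -0.2  -0.21] open 0.0855
752 [[ -76.33933961 -133.89204035  103.50866575]
 [ -64.9569239   -91.82742792  111.55750939]]
```

The crop confirms it: the white-roll dispenser stands next to the divider, whose tab is at (358,250). The right stop at (285,250) is the one to use.

{"api": "send_rows", "payload": {"moves": [0,0,0.1,0,0,0,1,0,0,0.1,0,0,0,1,0,0,0,0,0,0,1]}}

```text
time_s: 1.75
tool_pos: [0.5114, -0.132, 0.2197]
tcp_rot: [-179.6, 0.0, 84.8]
force: [0.0, -0.6, -0.3]
opening: 0.0851
finger_force: 0.0
```

```bash
python3 -c "
from plan import *
where()"
```

```text
t 1.75 w [ 0.5114 -0.132   0.2197] lane [ -72.6 -109.8] rpy [-1.7965e+02  2.0000e-02  8.4780e+01] F [ 0.   -0.58 -0.33] open 0.0851
```

{"api": "send_rows", "payload": {"moves": [0,0,0.2,0,0,0,1,0,0,0.2,0,0,0,1,0,0,0.15,0,0,0,1,0,0,0,0,0,0,1,0,0,0,0,0,0,1]}}

```text
time_s: 2.25
tool_pos: [0.5141, -0.1314, 0.1404]
tcp_rot: [180.0, 0.0, 84.9]
force: [0.0, 0.2, 1.0]
opening: 0.0857
finger_force: 0.0
```

```bash
python3 -c "
from plan import *
where()"
```

```text
t 2.25 w [ 0.5141 -0.1314  0.1404] lane [ -70. -109.] rpy [1.7998e+02 3.0000e-02 8.4860e+01] F [0.02 0.17 1.01] open 0.0857
```

Aligned. Next I descend to z = 0.085 and close.

{"api": "send_rows", "payload": {"moves": [0,0,0.15,0,0,0,1,0,0,0.15,0,0,0,1,0,0,0.07,0,0,0,1,0,0,0,0,0,0,1,0,0,0,0,0,0,1]}}

```text
time_s: 2.75
tool_pos: [0.5151, -0.1309, 0.0856]
tcp_rot: [179.9, 0.0, 84.9]
force: [1.2, 0.6, 0.3]
opening: 0.0854
finger_force: 0.0
```

{"api": "send_rows", "payload": {"moves": [0,0,0,0,0,0,-0.5,0,0,0,0,0,0,-1,0,0,0,0,0,0,-1,0,0,0,0,0,0,-1,0,0,0,0,0,0,-1], "grip_force": 70}}

```text
time_s: 3.25
tool_pos: [0.514, -0.1306, 0.0843]
tcp_rot: [180.0, 0.0, 84.9]
force: [0.5, -0.3, -0.3]
opening: 0.0124
finger_force: 0.5
```

{"api": "send_rows", "payload": {"moves": [0,0,0,0,0,0,-1,0,0,0,0,0,0,-1,0,0,0,0,0,0,-1]}}

```text
time_s: 3.55
tool_pos: [0.5141, -0.1306, 0.0844]
tcp_rot: [180.0, 0.0, 84.9]
force: [-1.0, -0.5, 3.1]
opening: 0.0117
finger_force: 68.7
```

Gripped: 11.7 mm against a 12 mm tab. Now pull straight up.

{"api": "send_rows", "payload": {"moves": [0,0,-0.04,0,0,0,-1,0,0,-0.04,0,0,0,-1,0,0,-0.06,0,0,0,-1,0,0,-0.08,0,0,0,-1,0,0,-0.1,0,0,0,-1]}}

```text
time_s: 4.05
tool_pos: [0.5126, -0.1304, 0.1329]
tcp_rot: [-179.8, -0.0, 84.9]
force: [-0.3, -0.1, -1.6]
opening: 0.0112
finger_force: 69.7
```

{"api": "send_rows", "payload": {"moves": [0,0,-0.15,0,0,0,-1,0,0,-0.2,0,0,0,-1,0,0,-0.25,0,0,0,-1,0,0,-0.25,0,0,0,-1,0,0,-0.2,0,0,0,-1]}}

```text
time_s: 4.55
tool_pos: [0.5133, -0.1301, 0.293]
tcp_rot: [180.0, 0.0, 85.0]
force: [0.6, 0.1, -1.1]
opening: 0.011
finger_force: 69.6
```

```bash
python3 - <<'E'
from plan import *
where()
p,d=capture("side");cv2.imwrite("pics/s2.png",cv2.resize(p[100:420,180:500],(600,600)))
plan([.425,.394,.29],[180,0,90+np.degrees(yw)],14)
E
```

```text
t 4.55 w [ 0.5133 -0.1301  0.293 ] lane [ -70.8 -107.8] rpy [1.7995e+02 3.0000e-02 8.4960e+01] F [ 0.63  0.06 -1.14] open 0.011
0 [0.245, -0.065, 0.003, 0.0, 0.0, 0.0]
1 [0.245, -0.065, 0.003, 0.0, 0.0, 0.0]
2 [0.245, -0.065, 0.003, 0.0, 0.0, 0.0]
3 [0.245, -0.065, 0.003, 0.0, 0.0, 0.0]
4 [0.245, -0.065, 0.003, 0.0, 0.0, 0.0]
5 [0.245, -0.065, 0.003, 0.0, 0.0, 0.0]
6 [0.245, -0.065, 0.003, 0.0, 0.0, 0.0]
7 [0.245, -0.065, 0.003, 0.0, 0.0, 0.0]
8 [0.245, -0.065, 0.003, 0.0, 0.0, 0.0]
9 [0.245, -0.065, 0.003, 0.0, 0.0, 0.0]
10 [0.245, -0.066, 0.004, 0.0, 0.0, 0.0]
11 [0.245, -0.066, 0.004, 0.0, 0.0, 0.0]
12 [0.245, -0.066, 0.004, 0.0, 0.0, 0.0]
13 [0.245, -0.066, 0.004, 0.0, 0.0, 0.0]
```

View pics/s2.png

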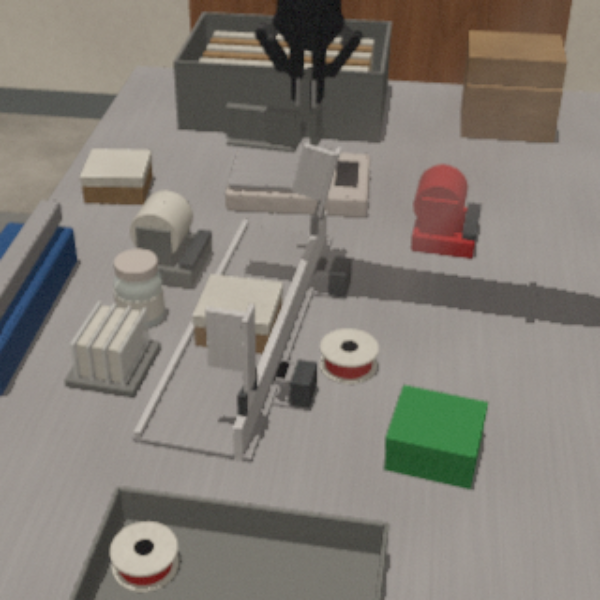

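The view shows the divider held level in the jaws at (290,125), with the fence clear. Now I carry it to the tray.

{"api": "send_rows", "payload": {"moves": [0.12,-0.03,0,0,0,0,-1,0.245,-0.065,0,0,0,0,-1,0.245,-0.065,0,0,0,0,-1,0.245,-0.065,0,0,0,0,-1,0.245,-0.065,0,0,0,0,-1]}}

```text
time_s: 5.1
tool_pos: [0.4836, 0.0391, 0.2903]
tcp_rot: [-179.9, 0.1, 84.9]
force: [0.6, 0.4, -2.2]
opening: 0.0112
finger_force: 69.7
```

{"api": "send_rows", "payload": {"moves": [0.245,-0.065,0,0,0,0,-1,0.245,-0.065,0,0,0,0,-1,0.245,-0.065,0,0,0,0,-1,0.245,-0.065,0,0,0,0,-1,0.245,-0.065,0,0,0,0,-1]}}

```text
time_s: 5.6
tool_pos: [0.4514, 0.2258, 0.2903]
tcp_rot: [-180.0, 0.1, 84.9]
force: [1.8, -0.6, -0.8]
opening: 0.0115
finger_force: 69.7
```

{"api": "send_rows", "payload": {"moves": [0.245,-0.065,0,0,0,0,-1,0.245,-0.065,0,0,0,0,-1,0.245,-0.065,0,0,0,0,-1,0.245,-0.065,0,0,0,0,-1,0.12,-0.03,0,0,0,0,-1]}}

```text
time_s: 6.1
tool_pos: [0.4208, 0.3964, 0.2901]
tcp_rot: [-179.8, -0.1, 85.3]
force: [-1.4, -0.9, -0.6]
opening: 0.0113
finger_force: 69.7
```

{"api": "send_rows", "payload": {"moves": [0,0,0.15,0,0,0,-1,0,0,0.25,0,0,0,-1,0,0,0.25,0,0,0,-1,0,0,0.15,0,0,0,-1,0,0,0,0,0,0,-1]}}

```text
time_s: 6.6
tool_pos: [0.422, 0.3898, 0.1661]
tcp_rot: [-179.7, 0.5, 84.9]
force: [-1.2, -0.5, -1.9]
opening: 0.011
finger_force: 69.6
```

```bash
python3 -c "
from plan import *
where()"
```

```text
t 6.6 w [0.422  0.3898 0.1661] lane [-208.7  401.7] rpy [-179.66    0.48   84.94] F [-1.22 -0.5  -1.94] open 0.011
```

{"api": "send_rows", "payload": {"moves": [0,0,0.2,0,0,0,-1,0,0,0.2,0,0,0,-1,0,0,0.1,0,0,0,-1,0,0,0,0,0,0,-1,0,0,0,0,0,0,-1]}}

```text
time_s: 7.1
tool_pos: [0.4248, 0.394, 0.0963]
tcp_rot: [179.9, -0.1, 84.9]
force: [-0.2, 0.2, -1.0]
opening: 0.0113
finger_force: 69.6
```

{"api": "send_rows", "payload": {"moves": [0,0,0.015,0,0,0,-1,0,0,0.015,0,0,0,-1,0,0,0.015,0,0,0,-1,0,0,0,0,0,0,-1]}}

```text
time_s: 7.5
tool_pos: [0.4241, 0.393, 0.0879]
tcp_rot: [-180.0, 0.0, 84.9]
force: [0.3, -0.1, -2.1]
opening: 0.0115
finger_force: 69.6
```

{"api": "send_rows", "payload": {"moves": [0,0,0.015,0,0,0,-1,0,0,0.012,0,0,0,-1,0,0,0.008,0,0,0,-1,0,0,0,0,0,0,-1,0,0,0,0,0,0,-1]}}

```text
time_s: 8.0
tool_pos: [0.4241, 0.3931, 0.0826]
tcp_rot: [-180.0, 0.0, 84.9]
force: [0.3, -0.5, -1.3]
opening: 0.0111
finger_force: 69.6
```

{"api": "send_rows", "payload": {"moves": [0,0,0.008,0,0,0,-1,0,0,0.004,0,0,0,-1,0,0,0,0,0,0,-1]}}

```text
time_s: 8.3
tool_pos: [0.4242, 0.3934, 0.0815]
tcp_rot: [180.0, -0.0, 84.9]
force: [-0.9, 0.3, 2.5]
opening: 0.0112
finger_force: 70.2
```

{"api": "send_rows", "payload": {"moves": [0,0,0,0,0,0,-0.6,0,0,0,0,0,0,-0.2,0,0,0,0,0,0,0.4,0,0,0,0,0,0,0.4,0,0,0,0,0,0,0.4]}}

```text
time_s: 8.8
tool_pos: [0.4241, 0.3931, 0.0808]
tcp_rot: [-180.0, 0.0, 84.9]
force: [0.2, -0.3, -0.4]
opening: 0.06
finger_force: 0.0
```

{"api": "send_rows", "payload": {"moves": [0,0,-0.1,0,0,0,0.4,0,0,-0.2,0,0,0,0.4,0,0,-0.3,0,0,0,0.4,0,0,-0.3,0,0,0,0.4,0,0,-0.2,0,0,0,0.4]}}

```text
time_s: 9.3
tool_pos: [0.4244, 0.3945, 0.2509]
tcp_rot: [179.8, -0.3, 85.0]
force: [0.4, 0.4, 0.7]
opening: 0.0598
finger_force: 0.0
```

```bash
python3 - <<'E'
from plan import *
where()
p,d=capture("side");cv2.imwrite("pics/s3.png",p[150:480,100:500])
m,T=wfc("side");P=cloud(m,T,d).reshape(-1,3)
for n,lo,hi in(("foot/wall",(.38,.32,.035),(.55,.47,.058)),("tab",(.38,.32,.095),(.55,.47,.112))):
    q=P[np.all((P>lo)&(P<hi),axis=1)];print(n,len(q),np.percentile(q,[1,50,99],axis=0).round(3).tolist() if len(q) else 0)
E
```

```text
t 9.3 w [0.4244 0.3945 0.2509] lane [-206.7  406.7] rpy [179.8   -0.27  84.96] F [0.45 0.35 0.73] open 0.0598
foot/wall 1143 [[0.38, 0.32, 0.035], [0.464, 0.384, 0.049], [0.535, 0.469, 0.057]]
tab 188 [[0.418, 0.367, 0.095], [0.425, 0.393, 0.107], [0.432, 0.41, 0.111]]
```

View pics/s3.png

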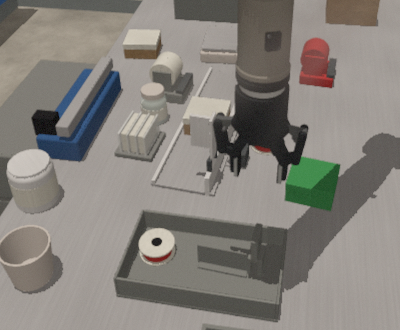

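The view shows the divider standing in the near part of the tray at (250,255), with the tray's spool untouched at (157,246). Now I close the gripper and go behind the right stop.

{"api": "send_rows", "payload": {"moves": [-0.153,0.017,0,0,0,0,-1,-0.306,0.034,0,0,0,0,-1,-0.306,0.034,0,0,0,0,-1,-0.306,0.034,0,0,0,0,-1,-0.306,0.034,0,0,0,0,-1]}}

```text
time_s: 9.85
tool_pos: [0.4285, 0.1839, 0.2467]
tcp_rot: [179.9, -0.0, 85.0]
force: [1.5, 0.1, -0.0]
opening: 0.0003
finger_force: 0.0
```

{"api": "send_rows", "payload": {"moves": [-0.306,0.034,0,0,0,0,-1,-0.306,0.034,0,0,0,0,-1,-0.306,0.034,0,0,0,0,-1,-0.306,0.034,0,0,0,0,-1,-0.306,0.034,0,0,0,0,-1]}}

```text
time_s: 10.35
tool_pos: [0.4338, -0.047, 0.247]
tcp_rot: [179.9, 0.0, 85.0]
force: [1.4, 0.2, -0.4]
opening: -0.0001
finger_force: 0.0
```

{"api": "send_rows", "payload": {"moves": [-0.306,0.034,0,0,0,0,-1,-0.306,0.034,0,0,0,0,-1,-0.306,0.034,0,0,0,0,-1,-0.153,0.017,0,0,0,0,-1,0,0,0,0,0,0,-1]}}

```text
time_s: 10.85
tool_pos: [0.4366, -0.212, 0.2463]
tcp_rot: [180.0, 0.1, 84.5]
force: [-0.2, 0.1, 0.3]
opening: -0.0001
finger_force: 0.0
```

{"api": "send_rows", "payload": {"moves": [0,0,0.15,0,0,0,-1,0,0,0.25,0,0,0,-1,0,0,0.2,0,0,0,-1,0,0,0,0,0,0,-1,0,0,0,0,0,0,-1]}}

```text
time_s: 11.35
tool_pos: [0.438, -0.206, 0.1568]
tcp_rot: [180.0, -0.0, 85.0]
force: [-0.4, -0.5, 1.5]
opening: 0.0002
finger_force: 0.0
```

```bash
python3 -c "
from plan import *
where()"
```

```text
t 11.35 w [ 0.438  -0.206   0.1568] lane [-139.  -190.2] rpy [ 1.7997e+02 -3.0000e-02  8.5040e+01] F [-0.45 -0.5   1.5 ] open 0.0002
```

{"api": "send_rows", "payload": {"moves": [0,0.1,0,0,0,0,-1,0,0.1,0,0,0,0,-1,0,0.1,0,0,0,0,-1,0,0.1,0,0,0,0,-1,0,0.1,0,0,0,0,-1]}}

```text
time_s: 11.85
tool_pos: [0.514, -0.2138, 0.1587]
tcp_rot: [179.8, 0.1, 85.0]
force: [0.1, 0.5, -0.3]
opening: 0.0
finger_force: 0.4
```

{"api": "send_rows", "payload": {"moves": [0,0.1,0,0,0,0,-1,0,0.1,0,0,0,0,-1,0,0,0,0,0,0,-1]}}

```text
time_s: 12.15
tool_pos: [0.5454, -0.2159, 0.1587]
tcp_rot: [179.6, 0.0, 85.0]
force: [0.1, -0.3, 0.2]
opening: -0.0
finger_force: 0.0
```

```bash
cat > st.py <<'E'
from plan import *
where()
p,d=capture("scene");m,T=wfc("scene");P=cloud(m,T,d).reshape(-1,3)-[0,0,.001]
c,s=np.cos(yw),np.sin(yw);P[:,:2]=(P[:,:2]-[ox,oy])@np.array([[c,-s],[s,c]])
for yy in(-.19,.19):
    q=P[(abs(P[:,1]-yy)<.015)&(P[:,0]>-.14)&(P[:,0]<.06)&(P[:,2]>.02)&(P[:,2]<.2)]
    print(yy,[(int(x*1e3),int(q[abs(q[:,0]-x)<.005][:,2].max()*1e3)) for x in np.arange(-.13,.06,.01) if (abs(q[:,0]-x)<.005).any()])
q=P[(abs(P[:,0]+.01)<.045)&(P[:,1]>-.165)&(P[:,1]<.1)&(P[:,2]>.05)&(P[:,2]<.064)]
if len(q): print("box",np.percentile(q,[1,99],axis=0).round(4).tolist(),cv2.minAreaRect((q[:,:2]*1e3).astype(np.float32)))
import sys
if len(sys.argv)>1: cv2.imwrite(sys.argv[1],cv2.resize(p[180:400,180:480],None,fx=2,fy=2))
E
python3 st.py
```

```text
t 12.15 w [ 0.5454 -0.2159  0.1587] lane [ -31.1 -190.4] rpy [1.7964e+02 1.0000e-02 8.5020e+01] F [ 0.09 -0.28  0.17] open -0.0
-0.19 [(-80, 48), (-70, 196), (-60, 198), (-50, 198), (-40, 199), (-30, 199), (-20, 199), (-10, 199), (0, 199), (9, 142), (19, 133), (29, 126), (49, 20)]
0.19 [(-80, 175), (-70, 177), (-60, 174), (-50, 173), (-40, 174), (-30, 174), (-20, 167), (49, 20)]
box [[-0.0536, -0.0339, 0.0516], [0.0341, 0.0583, 0.0612]] ((-9.705821990966797, 12.907169342041016), (90.4660415649414, 97.15399932861328), 0.8559392690658569)
```

{"api": "send_rows", "payload": {"moves": [0,0.04,0.047,0,0,0,-1,0,0.057,0.07,0,0,0,-1,0,0.057,0.07,0,0,0,-1,0,0.03,0.07,0,0,0,-1,0,0.03,0.07,0,0,0,-1]}}

```text
time_s: 12.7
tool_pos: [0.574, -0.2191, 0.1052]
tcp_rot: [-179.9, -0.0, 84.9]
force: [0.1, -0.7, 0.0]
opening: -0.0
finger_force: 0.2
```

{"api": "send_rows", "payload": {"moves": [0,0.01,0.05,0,0,0,-1,0,0.01,0.03,0,0,0,-1,0,0,0,0,0,0,-1,0,0,0,0,0,0,-1]}}

```text
time_s: 13.1
tool_pos: [0.577, -0.2195, 0.0949]
tcp_rot: [180.0, 0.0, 84.9]
force: [0.9, 0.3, -0.4]
opening: 0.0001
finger_force: 0.0
```

```bash
python3 st.py
```

```text
t 13.1 w [ 0.577  -0.2195  0.0949] lane [   0.7 -191. ] rpy [180.     0.    84.93] F [ 0.86  0.33 -0.37] open 0.0001
-0.19 [(-80, 48), (-70, 79), (-60, 175), (-50, 175), (-40, 169), (-30, 154), (-20, 136), (-10, 184), (0, 188), (9, 194), (19, 197), (29, 199), (39, 199), (49, 188)]
0.19 [(-80, 175), (-70, 177), (-60, 174), (-50, 175), (-40, 173), (-30, 174), (-20, 101), (49, 20)]
box [[-0.0537, -0.0332, 0.0513], [0.0338, 0.0589, 0.0609]] ((-10.029293060302734, 13.943748474121094), (89.8150634765625, 97.08480072021484), 0.2166072130203247)
```

Nearly down. Next I press slowly until it meets the limit, moving toward the tip.

{"api": "send_rows", "payload": {"moves": [0,0.03,0.01,0,0,0,-1,0,0.02,0.01,0,0,0,-1,0,0,0.01,0,0,0,-1,0,0,0,0,0,0,-1]}}

```text
time_s: 13.55
tool_pos: [0.5855, -0.2203, 0.0921]
tcp_rot: [179.9, 0.0, 84.9]
force: [-1.5, 0.9, 6.8]
opening: -0.0002
finger_force: 3.1
```

{"api": "send_rows", "payload": {"moves": [0,0,0.01,0,0,0,-1,0,0,0.01,0,0,0,-1,0,0,0,0,0,0,-1]}}

```text
time_s: 13.85
tool_pos: [0.5855, -0.2203, 0.0919]
tcp_rot: [179.8, 0.1, 84.9]
force: [-7.0, 1.4, 17.2]
opening: 0.0001
finger_force: 8.8
```

{"api": "send_rows", "payload": {"moves": [0,0,0.01,0,0,0,-1,0,0,0,0,0,0,-1]}}

```text
time_s: 14.05
tool_pos: [0.5856, -0.2203, 0.0918]
tcp_rot: [179.8, 0.1, 84.9]
force: [-8.1, 2.1, 23.4]
opening: 0.0001
finger_force: 11.6
```

The stop is down against its limit: the fingertips are at z ≈ 78 mm with 23 N pushing back. Now I lift off and go over to the +y side of the box.

{"api": "send_rows", "payload": {"moves": [0,0,-0.05,0,0,0,-1,0,0,-0.15,0,0,0,-1,0,0,-0.25,0,0,0,0.18,0,0,-0.25,0,0,0,0.18,0.12,-0.01,-0.05,0,0,0,0.18]}}

```text
time_s: 14.55
tool_pos: [0.5872, -0.2064, 0.2036]
tcp_rot: [179.4, 0.3, 84.6]
force: [0.0, -0.8, 1.6]
opening: 0.0431
finger_force: 0.0
```

{"api": "send_rows", "payload": {"moves": [0.25,-0.02,0,0,0,0,0.18,0.3,-0.02,0,0,0,0,0.18,0.3,-0.02,0,0,0,0,0.18,0.3,-0.02,0,0,0,0,0.18,0.25,-0.02,0,0,0,0,0.18]}}

```text
time_s: 15.05
tool_pos: [0.5875, 0.0125, 0.1979]
tcp_rot: [-180.0, -0.1, 85.1]
force: [0.5, -0.6, 0.4]
opening: 0.0501
finger_force: 0.0
```

{"api": "send_rows", "payload": {"moves": [0.18,-0.01,0,0,0,0,0.18,0.08,0,0,0,0,0,0.18,0,0,0,0,0,0,0.18,0,0,0,0,0,0,0.18]}}

```text
time_s: 15.45
tool_pos: [0.5903, 0.0453, 0.1979]
tcp_rot: [-180.0, 0.1, 84.8]
force: [-0.1, -0.8, 0.7]
opening: 0.0505
finger_force: 0.0
```

```bash
python3 st.py pics/st4.png
```

```text
t 15.45 w [0.5903 0.0453 0.1979] lane [-10.   73.8] rpy [-1.7998e+02  1.2000e-01  8.4820e+01] F [-0.14 -0.78  0.71] open 0.0505
-0.19 [(-80, 74), (-70, 78), (-60, 80), (-50, 79), (-40, 79), (-30, 80), (-20, 80), (-10, 80), (0, 80), (9, 80), (19, 80), (29, 79), (39, 78), (49, 20)]
0.19 [(-80, 100), (-70, 167), (-60, 112), (-50, 146), (-40, 157), (-30, 172), (49, 20)]
box [[-0.0541, -0.0336, 0.0514], [0.0345, 0.0592, 0.0609]] ((-9.9259033203125, 13.427520751953125), (89.7861099243164, 97.02543640136719), 0.0655713602900505)
```

View pics/st4.png

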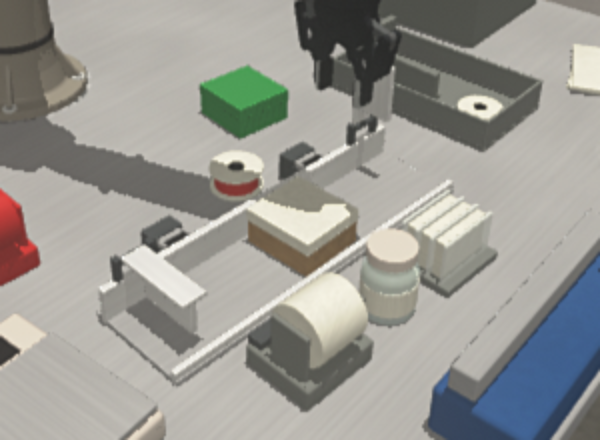

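The view shows the right stop level across the lane at (165,280), flat at about 79 mm. The left stop is still up behind the gripper and the box is undisturbed at (305,225). I descend behind the box.

{"api": "send_rows", "payload": {"moves": [0.04,0,0.1,0,0,0,0.18,0,0,0.2,0,0,0,0.18,0,0,0.2,0,0,0,0.18,0,0,0.15,0,0,0,0.18,0,0,0,0,0,0,0.18]}}

```text
time_s: 16.0
tool_pos: [0.5879, 0.0497, 0.0969]
tcp_rot: [-179.5, 0.2, 84.7]
force: [-0.6, -0.3, -0.6]
opening: 0.0505
finger_force: 0.0
```

{"api": "send_rows", "payload": {"moves": [0,0,0.13,0,0,0,0.18,0,0,0.13,0,0,0,0.18,0,0,0.1,0,0,0,0.18,0,0,0,0,0,0,0.18,0,0,0,0,0,0,0.18]}}

```text
time_s: 16.5
tool_pos: [0.5913, 0.0528, 0.0475]
tcp_rot: [179.9, 0.0, 84.9]
force: [-0.2, 1.5, -0.5]
opening: 0.0503
finger_force: 0.0
```

```bash
python3 st.py
```

```text
t 16.5 w [0.5913 0.0528 0.0475] lane [-9.7 81.4] rpy [179.95   0.    84.88] F [-0.21  1.52 -0.53] open 0.0503
-0.19 [(-80, 74), (-70, 79), (-60, 79), (-50, 81), (-40, 79), (-30, 79), (-20, 80), (-10, 80), (0, 79), (9, 79), (19, 79), (29, 80), (49, 21)]
0.19 [(-70, 24), (-50, 173), (-40, 174), (-30, 175), (-20, 123)]
box [[-0.0531, -0.0335, 0.0507], [0.0342, 0.0875, 0.0614]] ((-9.888545989990234, 27.92459487915039), (126.38331604003906, 89.73860168457031), 89.66311645507812)
```

{"api": "send_rows", "payload": {"moves": [-0.03,0,0.03,0,0,0,0.18,-0.05,0,0,0,0,0,0.18,-0.05,0,0,0,0,0,0.18,-0.05,0,0,0,0,0,0.18,-0.05,0,0,0,0,0,0.18]}}

```text
time_s: 17.05
tool_pos: [0.5878, 0.0192, 0.0427]
tcp_rot: [180.0, -0.1, 84.9]
force: [0.1, 2.8, 0.7]
opening: 0.0504
finger_force: 1.4
```

{"api": "send_rows", "payload": {"moves": [-0.05,0,0,0,0,0,0.18,-0.05,0,0,0,0,0,0.18,-0.05,0,0,0,0,0,0.18,-0.05,0,0,0,0,0,0.18,-0.05,0,0,0,0,0,0.18]}}

```text
time_s: 17.55
tool_pos: [0.5846, -0.0184, 0.0427]
tcp_rot: [180.0, -0.0, 85.0]
force: [0.2, 4.5, 2.3]
opening: 0.0505
finger_force: 2.0
```

```bash
python3 st.py
```

```text
t 17.55 w [ 0.5846 -0.0184  0.0427] lane [-9.9  9.9] rpy [ 1.7996e+02 -4.0000e-02  8.4950e+01] F [0.21 4.45 2.35] open 0.0505
-0.19 [(-80, 73), (-70, 79), (-60, 79), (-50, 80), (-40, 79), (-30, 79), (-20, 80), (-10, 80), (0, 80), (9, 80), (19, 79), (29, 80), (39, 77), (49, 21)]
0.19 [(-80, 176), (-70, 178), (-60, 173), (-50, 174), (-40, 175), (-30, 173), (-20, 159), (49, 20)]
box [[-0.0538, -0.0918, 0.0507], [0.0343, 0.0149, 0.0626]] ((-9.92978286743164, -36.43934631347656), (113.5542984008789, 90.04354858398438), 89.65782165527344)
```

{"api": "send_rows", "payload": {"moves": [-0.05,0,0,0,0,0,0.18,-0.05,0,0,0,0,0,0.18,-0.05,0,0,0,0,0,0.18,-0.05,0,0,0,0,0,0.18,-0.05,0,0,0,0,0,0.18]}}

```text
time_s: 18.1
tool_pos: [0.581, -0.0562, 0.0424]
tcp_rot: [180.0, -0.0, 84.9]
force: [0.4, 3.9, 2.9]
opening: 0.0507
finger_force: 2.1
```

{"api": "send_rows", "payload": {"moves": [-0.05,0,0,0,0,0,0.18,-0.05,0,0,0,0,0,0.18,-0.05,0,0,0,0,0,0.18,-0.05,0,0,0,0,0,0.18,-0.04,0,0,0,0,0,0.18]}}

```text
time_s: 18.6
tool_pos: [0.5776, -0.0926, 0.0422]
tcp_rot: [-180.0, 0.0, 84.9]
force: [0.2, 4.0, 1.7]
opening: 0.0504
finger_force: 1.9
```

{"api": "send_rows", "payload": {"moves": [-0.02,0,0,0,0,0,0.18,-0.015,0,0,0,0,0,0.18,-0.015,0,0,0,0,0,0.18,-0.015,0,0,0,0,0,0.18,0,0,0,0,0,0,0.18]}}

```text
time_s: 19.1
tool_pos: [0.5767, -0.1018, 0.0422]
tcp_rot: [-180.0, 0.0, 84.9]
force: [0.2, 2.3, 1.8]
opening: 0.0503
finger_force: 1.3
```

```bash
python3 st.py
```

```text
t 19.1 w [ 0.5767 -0.1018  0.0422] lane [-10.2 -73.9] rpy [-1.7997e+02  4.0000e-02  8.4920e+01] F [0.22 2.33 1.8 ] open 0.0503
-0.19 [(-80, 74), (-70, 79), (-60, 80), (-50, 80), (-40, 80), (-30, 80), (-20, 80), (-10, 80), (0, 79), (9, 80), (19, 79), (29, 80)]
0.19 [(-80, 176), (-70, 178), (-60, 174), (-50, 174), (-40, 174), (-30, 174), (-20, 101), (49, 20)]
box [[-0.0539, -0.1615, 0.0525], [0.034, -0.0677, 0.0622]] ((-9.37457275390625, -112.83265686035156), (99.84159851074219, 91.65232849121094), 87.5111312866211)
```

{"api": "send_rows", "payload": {"moves": [-0.02,0,0,0,0,0,0.18,-0.015,0,0,0,0,0,0.18,-0.015,0,0,0,0,0,0.18,-0.01,0,0,0,0,0,0.18,0,0,0,0,0,0,0.18]}}

```text
time_s: 19.65
tool_pos: [0.5759, -0.1111, 0.0422]
tcp_rot: [-180.0, 0.0, 84.9]
force: [-0.1, 1.6, 0.9]
opening: 0.0506
finger_force: 0.9
```

{"api": "send_rows", "payload": {"moves": [-0.01,0,0,0,0,0,0.18,-0.01,0,0,0,0,0,0.18,0,0,0,0,0,0,0.18]}}

```text
time_s: 19.95
tool_pos: [0.5757, -0.1135, 0.0422]
tcp_rot: [-180.0, 0.0, 84.9]
force: [0.5, 1.9, 0.6]
opening: 0.0504
finger_force: 1.1
```

{"api": "send_rows", "payload": {"moves": [-0.01,0,0,0,0,0,0.18,-0.01,0,0,0,0,0,0.18,0,0,0,0,0,0,0.18]}}

```text
time_s: 20.25
tool_pos: [0.5757, -0.1136, 0.0422]
tcp_rot: [-180.0, -0.2, 85.0]
force: [0.8, 5.9, -0.6]
opening: 0.0498
finger_force: 3.0
```

```bash
python3 st.py
```

```text
t 20.25 w [ 0.5757 -0.1136  0.0422] lane [-10.2 -85.7] rpy [-179.98   -0.2    84.99] F [ 0.78  5.92 -0.56] open 0.0498
-0.19 [(-80, 74), (-70, 79), (-60, 80), (-50, 79), (-40, 80), (-30, 80), (-20, 80), (-10, 80), (0, 80), (9, 79), (19, 79), (29, 80), (39, 79)]
0.19 [(-80, 176), (-70, 176), (-60, 174), (-50, 173), (-40, 174), (-30, 173), (-20, 164), (49, 20)]
box [[-0.0539, -0.162, 0.052], [0.0346, -0.0794, 0.0621]] ((-9.210716247558594, -119.42861938476562), (86.2044448852539, 92.36791229248047), 86.71439361572266)
```

The box has met the stop: the tool stalled and force is building. I give one more gentle squaring press, then back off and rise.

{"api": "send_rows", "payload": {"moves": [-0.015,0,0,0,0,0,0.18,-0.01,0,0,0,0,0,0.18,0,0,0,0,0,0,0.18]}}

```text
time_s: 20.6
tool_pos: [0.5757, -0.1136, 0.0423]
tcp_rot: [-180.0, -0.5, 85.1]
force: [0.6, 11.3, 0.0]
opening: 0.0504
finger_force: 5.2
```

{"api": "send_rows", "payload": {"moves": [0.03,0,0,0,0,0,0.18,0.05,0,0,0,0,0,0.18,0.08,0,0,0,0,0,0.18,0.08,0,0,0,0,0,0.18,0,0,0,0,0,0,0.18]}}

```text
time_s: 21.1
tool_pos: [0.5788, -0.0809, 0.0426]
tcp_rot: [180.0, -0.1, 85.2]
force: [-0.1, 0.4, -0.8]
opening: 0.0504
finger_force: 0.0
```

{"api": "send_rows", "payload": {"moves": [0,0,-0.1,0,0,0,0.18,0,0,-0.3,0,0,0,0.18,0,0,-0.3,0,0,0,0.18,0.2,-0.1,-0.3,0,0,0,0.18,0.2,-0.1,-0.2,0,0,0,0.18]}}

```text
time_s: 21.6
tool_pos: [0.5565, -0.0271, 0.2217]
tcp_rot: [179.7, 0.1, 84.6]
force: [0.7, 0.6, 0.3]
opening: 0.05
finger_force: 0.0
```

{"api": "send_rows", "payload": {"moves": [0.2,-0.3,0,0,0,0,0.18,0.1,-0.2,0,0,0,0,0.18,0,0,0,0,0,0,0.18,0,0,0,0,0,0,0.18]}}

```text
time_s: 22.0
tool_pos: [0.4879, 0.0232, 0.2188]
tcp_rot: [179.8, 0.1, 84.9]
force: [0.3, -0.1, 0.4]
opening: 0.0502
finger_force: 0.0
```

```bash
python3 st.py pics/st5.png; python3 - <<'E'
from plan import *
p,d=capture("side");m,T=wfc("side");P=cloud(m,T,d).reshape(-1,3)-[0,0,.001]
c,s=np.cos(yw),np.sin(yw);P[:,:2]=(P[:,:2]-[ox,oy])@np.array([[c,-s],[s,c]])
q=P[(P[:,0]>-.064)&(P[:,0]<.044)&(P[:,1]>-.2)&(P[:,1]<.0)&(P[:,2]>.053)&(P[:,2]<.062)]
print(np.percentile(q,[1,99],axis=0).round(4).tolist())
for x in np.arange(-.05,.04,.02):
    k=q[abs(q[:,0]-x)<.005];print(round(x,3),k[:,1].max().round(4))
E
```

```text
t 22.0 w [0.4879 0.0232 0.2188] lane [-110.    42.6] rpy [1.7984e+02 1.0000e-01 8.4940e+01] F [ 0.27 -0.1   0.45] open 0.0502
-0.19 [(-80, 74), (-70, 79), (-60, 79), (-50, 81), (-40, 80), (-30, 80), (-20, 80), (-10, 81), (0, 79), (9, 79), (19, 80), (29, 80), (39, 59), (49, 20)]
0.19 [(-80, 176), (-70, 177), (-60, 174), (-50, 174), (-40, 174), (-30, 173), (-20, 173)]
box [[-0.054, -0.1619, 0.0552], [0.0347, -0.0959, 0.0611]] ((-9.860965728759766, -128.65704345703125), (70.20459747314453, 89.94532775878906), 89.5662612915039)
[[-0.06, -0.1913, 0.0535], [0.0362, -0.094, 0.0618]]
-0.05 -0.0925
-0.03 -0.0931
-0.01 -0.096
0.01 -0.094
0.03 -0.0941
```

View pics/st5.png

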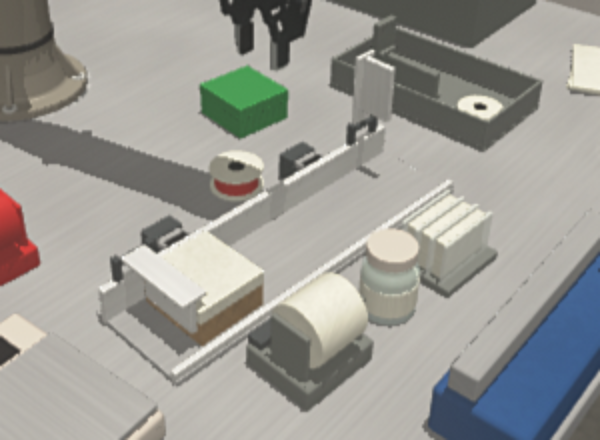

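The box sits square against the lowered stop at (205,285), with its rear face at y ≈ -95 mm (expected -96 mm). The left stop is still up, the divider is in the tray, and the spools and jar are in place. The gripper touches nothing, so I hand in.

```bash
python3 -c "
from rig import ticket
print(ticket.finish_job())"
```

```text
the job is handed in; nothing more can be done
None
```

The job is handed in after about 22 s: the divider is in the tray, the dispenser-side stop is fully down, the other stop is still up, and the gift box sits square against the lowered stop.

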